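Set the transport lock of a microscope stage

ROBOT

A 6-joint arm with a two-finger parallel gripper is mounted at the origin on the work surface. World frame = base frame: x ahead of the robot, y to its left, z up, the work surface at z = 0. Lengths are in mm, angles in degrees, forces in N, time in s.
With the tool pointing down it reaches from about 300 to 850 mm from the base axis. Payload 4.2 kg.
Tool frame: the origin (TCP) lies on the centre line of the jaws, within the pads' length; the fingertips stand 14 mm ahead of it and the grasp point (between the pads) lies 5 mm behind it; z points along the fingers, y is the line along which they close (so a half turn about z gives the same grasp; the last joint's range is limited). The gripper opens to 91 mm and grips with 3 to 60 N. Pads are 32 mm wide; open, the fingers measure 118 mm over their backs; the gripper's body (76 mm by 178 mm) begins 60 mm behind the grasp point.
Start: joints at [-77.636, 18.312, 89.639, -0, 72.044, -1.146], TCP at [134.334, -559.103, 227.976] pointing down, gripper open.
Joint ranges: [-177.97, 177.97], [-48.28, 115.42], [12.27, 149.76], [-77.06, 257.06], [2.81, 150.46], [-146.56, 146.56]. Speed limits (degrees/s): [147.25, 147.25, 180, 180, 180, 180].

INTERFACE

Orientations are given as [roll, pitch, yaw] about the fixed x, y, z axes, in that order (R = Rz(yaw) Ry(pitch) Rx(roll)).
In Python, from workcell import env gives the robot as it stands.
- The arm moves only by the tool arm_command, never from a script. Its argument "motion" is a list of rows, each an object with "offset": the shift along the tool's x, y, z in m, a list of three; "spin": the turn about the tool's z in rad. In form: [{"offset": [tx, ty, tz], "spin": spin}, ...]. A call has 1 to 5 rows; each row shifts and turns the commanded pose from where the row before left it, along the tool's axes as they then stand; what a row does not reach is not made up. A row lasts 1/8 s, in which the tool goes at most 62.5 mm and 10.7 degrees, less where a joint would pass 70% of its speed; a pose out of reach is approached as far as the arm can. A call with a gripper value outside its range is refused whole. "jaw" is the finger opening in m, from 0 to 0.0912, set as the call begins (left out, the last holds). The fingers move at their own pace and stop on an object; "newtons" is the grip in N (left out, the last holds). Time passes only in rows, so rows that do not move let the fingers close. It gives the time, the measured TCP pose, the force, the opening and the grip force at its end, in the units of the state.
- env.state(): the state, without advancing time (a new reading comes with each control period).
- env.grab_frame(name): name is "scene" or "top" or "wrist"; returns (picture, depth): 420x560x3 uint8, blue, green, red; 420x560 float32, mm along the optical axis (not along the pixel's ray), 0 where there is no reading.
- env.camera_model(name): a dict with "fx", "fy", "cx", "cy" (pixels), "k1" (the pictures are not rectified: a ray, as slopes to the right and down, at radius r is drawn at 1 + k1 r^2 times it, then the intrinsics apply), "eye" and "rotation" of the camera in the world; the wrist camera has in their place "hand_eye" (4x4, takes a point from camera to tool coordinates, whose origin is the TCP and whose axes are the flange's). Camera axes: x right, y down, z forward; pixel columns grow to the right and rows downward; lengths in mm; the calibration is good to about 2 mm. A picture is of the moment at which its call begins: read the wrist's pose just before it. camera_model takes no time and is no camera call.
- env.job_done(): hands the job in; it is judged then, once.
Trained networks look in the newest picture that a camera, given by its name, has taken for a name from the list of things; names that differ only in an ending like _2 or _b are one class to them, and where a whole thing is asked for, a point or a joint stands for the part that bears it (a point fixed in the world has none). Each returns a list of dicts, best first, with "score" (0 to 1); they miss things now and then, are a little off and sometimes report something else, mostly with a low value. They report only what shows in the picture. A call takes as long as a camera call.
- env.boxes_of(camera, target): "bbox" ([left, top, right, bottom] in pixels, round what is visible of it).
- env.pinpoint(camera, target): "location" ([column, row] in pixels: a listed point, or the origin of a listed thing).
The state is a dict: "time_s": time; "qpos": joint angles; "qvel": joint speeds; "effort": joint torques, N m; "ee_pos": TCP position; "ee_rot": TCP orientation; "force": force on the tool from outside, world axes, zero at the start; "torque": the same for the moment, N m; "gripper_width": finger opening in mm; "gripper_force": force on a finger pad.
Only numpy, scipy, OpenCV 4.12 (cv2) and the standard library are available. Lean on these libraries where they do the work, as an engineer would, in place of code of your own. Each camera call takes 0.05 s, during which the arm holds its last target. There are 200 camera calls.

TASK

Get the microscope stage ready for transport: press its spring-loaded lock plunger down into the housing until it meets its rubber stop, and while holding it down slide the keeper fully home over the plunger's raised end, so that the plunger stays trapped when you let go. Do it by feel, without forcing the plunger or the keeper, and leave the other things on and around the stage where they are.

Things in the scene. Friction and masses are not known exactly. Their poses are not given: they have to be found in the camera images.
- stage: Detached microscope stage on the bench: black body 260 x 170 mm, 36 mm high, with a silver plate on its far half (top 44 mm above the bench) and the lock on its near half. It does not move. Origin under its centre, on the bench; x away from the robot at yaw 0, y along its width, z up.
- lock (a point): Centre, at top-edge height, of the lock housing: an open aluminium trough 124 mm (y) x 54 mm (x) x 30 mm high, side walls 8 mm. 66 mm above the bench, at x -52, y 0 mm in the stage's frame; same axes. It holds the plunger, which moves down, and the keeper, which slides to +y. All y below are from here.
- pad (a point): On the plunger's flat pressing face, at y -23 mm; moves with it; 19 mm above lock when up. The plunger is a dark steel bar 24 mm wide, from y -48 to +44 mm; its top is flat from -48 to +28 mm. Press on the free flat, -y of the keeper, for instance with shut fingertips, which can slide along it while pressing.
- lug (a point): Centre of the top of the raised lug at the plunger's +y end (y +28 to +44 mm, 24 mm wide, 15 mm above the flat). The keeper's bridge must end over it. The lug passes under the bridge only with the plunger on its rubber stop or within 1 mm above it.
- plunger (a joint): How far the plunger is pressed in, m; 0 = up. Spring: about 3.5 N to start, 0.4 N more per mm, up to a firm rubber stop where it climbs 11 N per mm. The stop's depth differs by unit, 6 to 15 mm, so find it by feel: 6 to 10 N at first touch; 11 to 14 N down holds it safely on the stop; over 22 N in all (rubbing included) damages it. Once trapped it rises 1 to 2 mm and stays 5 to 14 mm in.
- keeper (a joint): Keeper position along +y, m: 0 = open, 0.024 = fully home at its end stop; starts at 0 to 0.005. Steel saddle 14 mm long (y), 35 mm wide, legs in the trough, a 10 mm thick bridge over the plunger. The bridge's -y face lies at y +2 mm plus this value. Friction 2 N plus rubbing, no spring. From 0.012 on it runs over the lug, or jams on the lug's side if the plunger is not deep enough.
- home (a point): Point fixed to the housing (66 mm above the bench, y +26 mm) which the bridge's -y face reaches when the keeper is fully home. The bridge's underside is 20 to 29 mm above it, varying by unit together with the stop. Push the keeper by its -y face, for instance with the fingers that hold the plunger down; over 15 N on it damages it.
- flask: Bystander: clear culture flask lying flat, 120 x 80 x 32 mm with a 40 mm neck and cap along its +x; origin under the middle of its body.
- objective: Bystander: steel objective lens standing on the silver plate of the stage, 32 mm diameter, 46 mm high; origin at its foot.
- driver: Bystander: screwdriver lying on the bench; origin under its middle.

How it is judged:
By the outcome, as a careful person would: the job done as asked, in the order asked, and still so for the second after the job is handed in, with the robot touching nothing.
It also fails if it takes over 72 s, if anything falls off the work surface, if the arm or the gripper's body presses on something with over 40 N, if the wrist force passes 120 N, or if a joint passes its speed limit or range.

## Working session

There is one attempt and no reset: what is moved stays moved. The work goes in short steps, Python scripts to look and compute and a tool call to move; the robot and the scene stay as the last step left them, time stands still between calls to the robot, and variables do not carry over. Pictures are saved under pics/ and viewed, at most 10 in all, crops included, and the job is handed in when it is done.

Besides the shell and the picture viewer there is one more tool, called as name(argument=value, ...) on one line, values as JSON. arm_command: Moves the arm, as the interface text tells. Its arguments: {"type":"object","properties":{"motion":{"type":"array"},"jaw":{"type":"number"},"newtons":{"type":"number"}},"required":["motion"]}

```bash
mkdir -p pics
cat > h.py <<'E'
import numpy as np, cv2
from scipy.spatial.transform import Rotation as R
from workcell import env
def pose():
    s=env.state(); T=np.eye(4); T[:3,3]=s["ee_pos"]; r=s["ee_rot"]
    T[:3,:3]=R.from_euler("xyz",r,degrees=True).as_matrix(); return T
def cam(name,T=None):
    m=env.camera_model(name)
    if "hand_eye" in m:
        C=(pose() if T is None else T)@np.array(m["hand_eye"]); return m,C[:3,:3],C[:3,3]
    return m,np.array(m["rotation"]),np.array(m["eye"])
def ray(name,px,T=None):
    m,Rm,e=cam(name,T)
    K=np.array([[m["fx"],0,m["cx"]],[0,m["fy"],m["cy"]],[0,0,1.]])
    u=cv2.undistortPoints(np.array([[px]],float),K,np.array([m["k1"],0,0,0.]))[0,0]
    return e,Rm@np.array([u[0],u[1],1.])
def at_z(name,px,z,T=None):
    e,d=ray(name,px,T); return e+d*(z-e[2])/d[2]
def at_depth(name,px,dep,T=None):
    e,d=ray(name,px,T); return e+d*dep
E
python3 - <<'E'
from h import *
print(env.state())
for n in ("scene","top"):
    p,d=env.grab_frame(n); cv2.imwrite(f"pics/{n}0.png",p)
    m,Rm,e=cam(n); print(n,e,Rm[:,2])
    for t in ("stage","lock","pad","lug","home","flask","objective","driver"):
        r=env.pinpoint(n,t)
        for q in r[:2]:
            c=q["location"]; dd=d[int(c[1]),int(c[0])]
            print(t,round(q["score"],2),np.round(c),np.round(at_depth(n,c,dd)))
E
```

```text
{'time_s': 0.0, 'qpos': array([-7.76367384e+01,  1.83503990e+01,  8.97049814e+01, -2.89873518e-04,
        7.20446932e+01, -1.14513356e+00]), 'qvel': array([-0.01054914, -0.04499767, -0.06601211,  0.04354166, -0.07230074,
        0.05977163]), 'effort': array([-2.14322885e-03, -4.12464631e+01, -2.31974816e+01,  7.26059242e-02,
        4.57703532e-02, -1.54686522e-04]), 'ee_pos': array([ 134.21785387, -558.62593136,  227.14237232]), 'ee_rot': array([-1.79899941e+02, -1.72442745e-03,  1.35084832e+01]), 'force': array([-0.7845591 ,  0.20251959, -0.06474601]), 'torque': array([-0.02576574, -0.01019803, -0.04124085]), 'gripper_force': 0.0, 'gripper_width': 91.28492218316615}Traceback (most recent call last):
  File "<stdin>", line 5, in <module>
IndexError: too many indices for array: array is 1-dimensional, but 2 were indexed
```

Run:
```python
from h import *
for n in ("scene","top","wrist"): print(env.camera_model(n))
```

```text
{'fx': 489.40225916709716, 'fy': 489.40225916709716, 'cx': 285.2966159839449, 'cy': 206.68187420327766, 'k1': -0.040571598955854084, 'eye': array([ 929.16188197,  554.60275089, 1040.37970835]), 'rotation': array([-143.99739038,    0.16026641,  144.44375316])}
{'fx': 482.3908403626476, 'fy': 482.3908403626476, 'cx': 275.6061340497837, 'cy': 212.15216653466936, 'k1': -0.168480280236589, 'eye': array([ 2.52967335e+02, -5.62947721e-01,  1.55166750e+03]), 'rotation': array([-1.68629797e+02, -1.51560836e-02, -8.83480604e+01])}
{'fx': 362.56516754884757, 'fy': 362.56516754884757, 'cx': 276.515911130349, 'cy': 212.2315783318849, 'k1': -0.04940664832296416, 'hand_eye': array([[ 2.04508723e-04, -9.67156720e-01, -2.54180718e-01,
         7.04764984e+01],
       [ 9.99999662e-01, -4.68966603e-06,  8.22423891e-04,
         4.45747147e-01],
       [-7.96604816e-04, -2.54180800e-01,  9.67156392e-01,
        -1.57538620e+02],
       [ 0.00000000e+00,  0.00000000e+00,  0.00000000e+00,
         1.00000000e+00]])}
```

```bash
sed -i 's/return m,np.array(m\["rotation"\]),/return m,R.from_euler("xyz",m["rotation"],degrees=True).as_matrix(),/' h.py
python3 - <<'E'
from h import *
ims=[]
for n in ("scene","top"):
    p,d=env.grab_frame(n); cv2.imwrite(f"pics/{n}0.png",p)
    m,Rm,e=cam(n); print(n,Rm[:,2])
    for t in ("stage","lock","pad","lug","home","flask","objective","driver"):
        r=env.pinpoint(n,t)
        for q in r[:2]:
            c=q["location"]; dd=d[int(c[1]),int(c[0])]
            print(t,round(q["score"],2),np.round(c),np.round(at_depth(n,c,dd)))
    ims.append(p)
cv2.imwrite("pics/both.png",cv2.resize(np.vstack(ims),(800,1200))[:, :])
E
```

```text
scene [-0.3399787  -0.47953563 -0.80898706]
stage 0.72 [281. 237.] [571.  30.  44.]
stage 0.56 [292. 206.] [517.  -0.  93.]
lock 0.64 [296. 207.] [513.   9.  94.]
pad 0.79 [287. 195.] [505. -37.  86.]
lug 0.58 [306. 204.] [488.  16.  97.]
home 0.61 [298. 212.] [505.   9.  67.]
flask 0.75 [447. 344.] [438. 452.  33.]
objective 0.66 [187. 146.] [ 597. -402.    2.]
objective 0.57 [289. 253.] [590.  91.  70.]
driver 0.64 [188. 149.] [ 600. -396.   -2.]
top [ 0.19707305  0.0054241  -0.9803738 ]
stage 0.78 [278. 218.] [539.   0.  44.]
lock 0.62 [281. 227.] [500. -10.  99.]
lug 0.79 [271. 229.] [491.  19.  97.]
home 0.94 [274. 231.] [486.  12.  95.]
flask 0.63 [135. 251.] [419. 455.  31.]
objective 0.44 [252. 202.] [576.  81.  86.]
driver 0.58 [401. 208.] [ 586. -401.   23.]
driver 0.45 [277. 217.] [542.   3.  42.]
```

View pics/top0.png

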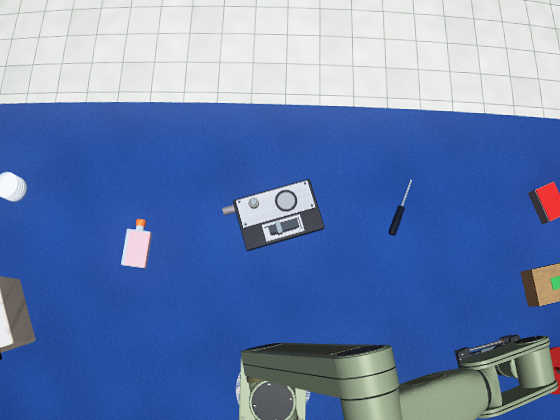

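View pics/scene0.png

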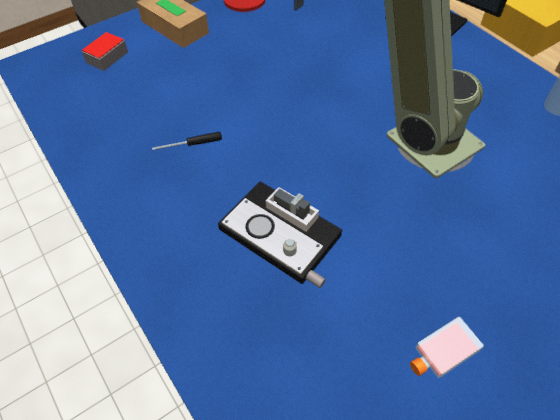

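arm_command(motion=[{"offset": [0.04, -0.0376, -0.005], "spin": 0}, {"offset": [0.04, -0.0376, -0.005], "spin": 0}, {"offset": [0.04, -0.0376, -0.005], "spin": 0}, {"offset": [0.04, -0.0376, -0.005], "spin": 0}, {"offset": [0.04, -0.0376, -0.005], "spin": 0}], jaw=0)

```text
time_s: 1.58
ee_pos: [285.6, -328.1, 253.4]
ee_rot: [180.0, -0.0, 13.5]
force: [-0.4, -1.1, -0.4]
gripper_width: 44.1
gripper_force: 0.0
```

arm_command(motion=[{"offset": [0.04, -0.0376, -0.005], "spin": 0}, {"offset": [0.04, -0.0376, -0.005], "spin": 0}, {"offset": [0.04, -0.0376, -0.005], "spin": 0}, {"offset": [0.04, -0.0376, -0.005], "spin": 0}, {"offset": [0.04, -0.0376, -0.005], "spin": 0}])

```text
time_s: 2.2
ee_pos: [436.2, -98.4, 278.4]
ee_rot: [180.0, -0.0, 13.5]
force: [1.3, -0.1, 0.3]
gripper_width: 0.3
gripper_force: 0.0
```

arm_command(motion=[{"offset": [0.04, -0.0376, -0.005], "spin": 0}, {"offset": [0.04, -0.0376, -0.005], "spin": 0}, {"offset": [0, 0, 0], "spin": 0}, {"offset": [0, 0, 0], "spin": 0}])

```text
time_s: 2.7
ee_pos: [495.2, -8.4, 287.7]
ee_rot: [180.0, 0.1, 13.5]
force: [0.4, 0.2, 0.5]
gripper_width: 0.5
gripper_force: 0.0
```

Run:
```python
from h import *
T=pose(); n="wrist"
p,d=env.grab_frame(n); cv2.imwrite("pics/w1.png",p); np.save("w1.npy",d)
for t in ("stage","lock","pad","lug","home","objective"):
    for q in env.pinpoint(n,t)[:2]:
        c=q["location"]; dd=d[int(c[1]),int(c[0])]
        print(t,round(q["score"],2),np.round(c,1),np.round(at_depth(n,c,dd,T),1))
for t in ("keeper","plunger","lock"):
    for q in env.boxes_of(n,t)[:2]: print(t,q)
```

```text
stage 0.74 [281.4 128.4] [553.6  -0.7  44.6]
lock 0.67 [287.5 180.5] [506.4 -17.9  85.8]
pad 0.61 [312.1 182.4] [510.3 -42.4  85.4]
lug 0.75 [250.9 192.9] [489.1  14.7 102.2]
home 0.69 [258.9 185. ] [498.    8.9  99.9]
objective 0.83 [215.   90.4] [574.2  68.8  91.5]
objective 0.58 [310.6 182.8] [509.6 -41.1  85.4]
keeper {'bbox': [265.2, 162.0, 284.7, 205.2], 'score': 0.79}
plunger {'bbox': [240.5, 164.8, 335.8, 205.1], 'score': 0.64}
lock {'bbox': [121.4, 37.7, 396.9, 212.6], 'score': 0.58}
lock {'bbox': [241.8, 168.1, 335.7, 204.7], 'score': 0.5}
```

View pics/w1.png

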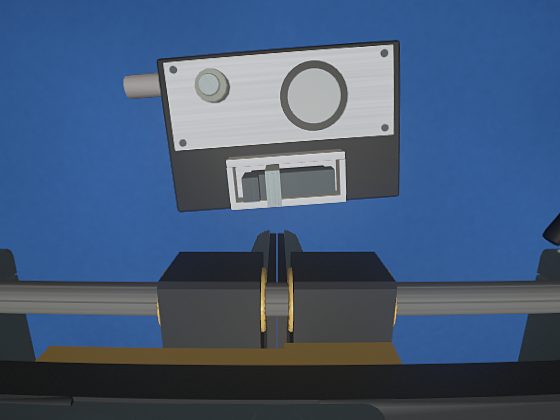

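```bash
cat >> h.py <<'E'
def cloud(name,d,T=None):
    m,Rm,e=cam(name,T); h,w=d.shape
    K=np.array([[m["fx"],0,m["cx"]],[0,m["fy"],m["cy"]],[0,0,1.]])
    g=np.stack(np.meshgrid(np.arange(w),np.arange(h)),-1).reshape(-1,1,2).astype(float)
    u=cv2.undistortPoints(g,K,np.array([m["k1"],0,0,0.]))[:,0]
    P=(np.c_[u,np.ones(len(u))]*d.reshape(-1,1))@Rm.T+e
    return P[d.reshape(-1)>0]
E
python3 - <<'E'
from h import *
P=cloud("wrist",np.load("w1.npy"))
P=P[np.linalg.norm(P[:,:2]-[545,0],axis=1)<190]
def rect(lo,hi,c=None,r=999):
    Q=P[(P[:,2]>lo)&(P[:,2]<hi)]
    if c is not None: Q=Q[np.linalg.norm(Q[:,:2]-c,axis=1)<r]
    print(lo,hi,len(Q),np.round(Q.mean(0),1),cv2.minAreaRect(Q[:,:2].astype(np.float32)))
    return Q
rect(33,47); rect(63.5,68.5,[503,-17],75); Q=rect(83,88,[503,-17],70); rect(88.5,115,[490,12],30)
h,e=np.histogram(P[:,2],np.arange(30,120,2)); print([(int(a),int(b)) for a,b in zip(e,h) if b>5])
yaw=np.deg2rad(18)
import sys
for yd in (16,18,20):
    a=np.deg2rad(yd);ux=np.array([np.cos(a),np.sin(a)]);uy=np.array([-ux[1],ux[0]])
    for lo,hi,r in((33,47,200),(63.5,68.5,75),(83,88,70)):
        Q=P[(P[:,2]>lo)&(P[:,2]<hi)][:,:2]; 
        if r<200: Q=Q[np.linalg.norm(Q-[503,-17],axis=1)<r]
        print(yd,lo,np.round(np.percentile(Q@ux,[.5,99.5]),1),np.round(np.percentile(Q@uy,[.5,99.5]),1))
E
```

```text
33 47 29256 [564.4   2.3  42.2] ((546.9453735351562, 16.713607788085938), (170.9151611328125, 300.4896545410156), 17.842687606811523)
63.5 68.5 2107 [506.2 -19.   66.9] ((503.2193603515625, -18.318145751953125), (54.57210159301758, 124.49154663085938), 17.78535270690918)
83 88 1470 [508.3 -32.6  86.1] ((504.0574645996094, -20.94579315185547), (31.973777770996094, 92.19095611572266), 12.492395401000977)
88.5 115 990 [496.5   5.  102.2] ((495.28326416015625, 6.015625), (35.33595657348633, 37.05508804321289), 17.994462966918945)
[(30, 135), (32, 276), (34, 1233), (36, 7767), (38, 1451), (40, 506), (42, 1186), (44, 12742), (46, 5336), (48, 195), (50, 58), (52, 68), (54, 76), (56, 88), (58, 61), (60, 97), (62, 108), (64, 244), (66, 1668), (68, 296), (70, 31), (72, 39), (74, 33), (76, 48), (78, 84), (80, 145), (82, 153), (84, 695), (86, 917), (88, 73), (90, 287), (92, 66), (94, 13), (96, 9), (98, 42), (100, 339), (102, 330), (104, 238), (106, 6)]
16 33 [446.7 616.3] [-282.8    3.4]
16 63.5 [450.7 507.1] [-218.3  -94.2]
16 83 [466.7 495.6] [-203.7 -122.2]
18 33 [442.3 609.3] [-301.1  -17. ]
18 63.5 [446.2 500.2] [-234.6 -111. ]
18 83 [460.9 490.4] [-220.5 -139.2]
20 33 [433.9 604.7] [-320.2  -37.5]
20 63.5 [438.4 495.3] [-251.4 -127.2]
20 83 [453.3 484.5] [-237. -156.]
```

arm_command(motion=[{"offset": [0, 0, 0.02], "spin": -0.075}, {"offset": [0.0046, 0.035, 0.02], "spin": 0}, {"offset": [0, 0, 0.05], "spin": 0}, {"offset": [0, 0, 0.05], "spin": 0}, {"offset": [0, 0, 0.012], "spin": 0}], newtons=20)

```text
time_s: 3.82
ee_pos: [508.6, -40.1, 133.3]
ee_rot: [-179.9, 0.3, 17.8]
force: [0.4, 0.4, -0.6]
gripper_width: 0.3
gripper_force: 0.0
```

arm_command(motion=[{"offset": [0, 0, 0.01], "spin": 0}, {"offset": [0, 0, 0], "spin": 0}, {"offset": [0, 0, 0], "spin": 0}, {"offset": [0, 0, 0], "spin": 0}])

```text
time_s: 4.32
ee_pos: [511.4, -40.2, 127.0]
ee_rot: [179.9, -0.1, 17.8]
force: [0.8, -0.1, -1.3]
gripper_width: 0.6
gripper_force: 0.0
```

Run:
```python
from h import *
s=env.state(); print(s["ee_pos"],s["ee_rot"],s["force"])
p,d=env.grab_frame("wrist"); cv2.imwrite("pics/w2.png",p[100:420])
P=cloud("wrist",d); a=np.deg2rad(17.8)
A=np.array([[np.cos(a),np.sin(a)],[-np.sin(a),np.cos(a)]])
L=(P[:,:2]-[503.2,-18.3])@A.T
m=(abs(L[:,0])<17)&(abs(L[:,1])<60)
for y in range(-60,60,2):
    q=m&(L[:,1]>=y)&(L[:,1]<y+2)
    if q.sum()>3: print(y,q.sum(),np.round(np.percentile(P[q,2],[10,50,90])),end="; ")
t=A@(s["ee_pos"][:2]-[503.2,-18.3]); print("\ntcp lock",t)
```

```text
[511.39922863 -40.20285895 127.01167846] [ 1.79942687e+02 -1.18230368e-01  1.78125439e+01] [ 0.76774295 -0.10791147 -1.25488975]
-60 134 [66. 67. 68.]; -58 141 [66. 67. 67.]; -56 359 [40. 52. 66.]; -54 85 [40. 41. 42.]; -52 35 [40. 41. 42.]; -50 23 [40. 41. 42.]; -48 129 [41. 85. 86.]; -46 144 [41. 85. 86.]; -44 156 [41. 85. 86.]; -42 146 [50. 85. 86.]; -40 153 [48. 85. 86.]; -38 120 [46. 85. 86.]; -36 98 [44. 77. 86.]; -34 100 [44. 78. 86.]; -32 85 [42. 75. 86.]; -30 96 [ 43.  78. 135.]; -28 437 [ 72. 160. 176.]; -26 510 [ 78. 152. 169.]; -24 410 [ 72. 152. 169.]; -22 573 [ 82. 164. 178.]; -20 94 [ 42.  75. 141.]; -18 87 [44. 75. 86.]; -16 89 [41. 75. 86.]; -14 107 [44. 80. 86.]; -12 113 [44. 82. 86.]; -10 148 [47. 85. 86.]; -8 152 [48. 85. 86.]; -6 149 [48. 85. 86.]; -4 160 [48. 85. 86.]; -2 143 [47. 85. 86.]; 0 153 [51. 85. 86.]; 2 153 [48. 85. 86.]; 4 150 [49. 85. 86.]; 6 338 [ 62.  86. 102.]; 8 209 [ 67. 102. 104.]; 10 151 [ 75. 103. 104.]; 12 166 [ 73. 103. 104.]; 14 149 [ 74. 103. 105.]; 16 154 [ 73. 102. 104.]; 18 159 [ 78. 103. 104.]; 20 115 [ 71. 102. 104.]; 24 8 [73. 86. 87.]; 26 135 [56. 85. 86.]; 28 315 [ 68.  91. 100.]; 30 181 [ 48.  96. 101.]; 32 191 [ 51. 100. 101.]; 34 208 [ 51. 100. 101.]; 36 213 [ 51. 100. 101.]; 38 217 [ 66. 100. 101.]; 40 238 [ 67. 100. 101.]; 42 229 [ 42. 100. 101.]; 44 69 [ 40.  93. 101.]; 46 25 [40. 41. 42.]; 48 1053 [193. 198. 203.]; 50 242 [ 41. 197. 202.]; 52 32 [39. 40. 41.]; 54 85 [40. 42. 60.]; 56 359 [46. 61. 67.]; 58 159 [66. 66. 67.]; 
tcp lock [  1.11112543 -23.36082149]
```

View pics/w2.png

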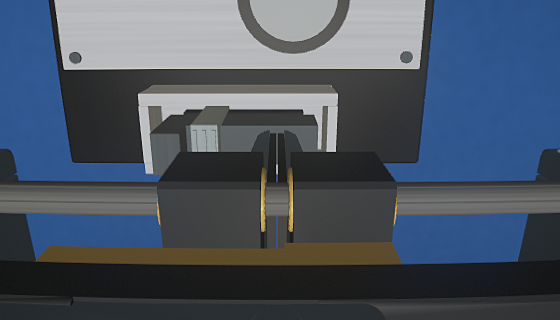

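arm_command(motion=[{"offset": [-0.001, 0, 0.012], "spin": 0}, {"offset": [0, 0, 0.01], "spin": 0}, {"offset": [0, 0, 0.003], "spin": 0}, {"offset": [0, 0, 0], "spin": 0}, {"offset": [0, 0, 0], "spin": 0}])

```text
time_s: 5.0
ee_pos: [510.0, -40.5, 101.1]
ee_rot: [180.0, -0.0, 17.8]
force: [-0.1, 0.6, -0.1]
gripper_width: 0.3
gripper_force: 0.0
```

arm_command(motion=[{"offset": [0, 0, 0.002], "spin": 0}, {"offset": [0, 0, 0.002], "spin": 0}, {"offset": [0, 0, 0.001], "spin": 0}, {"offset": [0, 0, 0], "spin": 0}, {"offset": [0, 0, 0], "spin": 0}])

```text
time_s: 5.62
ee_pos: [510.2, -40.6, 96.2]
ee_rot: [180.0, -0.1, 17.8]
force: [0.8, 0.1, 4.7]
gripper_width: 0.6
gripper_force: 2.4
```

arm_command(motion=[{"offset": [0, 0, 0.001], "spin": 0}, {"offset": [0, 0, 0.001], "spin": 0}, {"offset": [0, 0, 0.001], "spin": 0}, {"offset": [0, 0, 0], "spin": 0}])

```text
time_s: 6.12
ee_pos: [510.2, -40.5, 93.2]
ee_rot: [180.0, -0.1, 17.8]
force: [-0.0, -0.5, 5.5]
gripper_width: 0.4
gripper_force: 3.0
```

arm_command(motion=[{"offset": [0, 0, 0.001], "spin": 0}, {"offset": [0, 0, 0], "spin": 0}, {"offset": [0, 0, 0], "spin": 0}])

```text
time_s: 6.5
ee_pos: [510.2, -40.5, 92.3]
ee_rot: [180.0, -0.1, 17.8]
force: [-0.1, -0.6, 5.7]
gripper_width: 0.3
gripper_force: 3.1
```

arm_command(motion=[{"offset": [0, 0, 0.0007], "spin": 0}, {"offset": [0, 0, 0], "spin": 0}, {"offset": [0, 0, 0], "spin": 0}])

```text
time_s: 6.88
ee_pos: [510.2, -40.6, 91.7]
ee_rot: [180.0, -0.1, 17.8]
force: [-0.0, -0.7, 6.8]
gripper_width: 0.5
gripper_force: 3.3
```

arm_command(motion=[{"offset": [0, 0, 0.0005], "spin": 0}, {"offset": [0, 0, 0], "spin": 0}, {"offset": [0, 0, 0], "spin": 0}])

```text
time_s: 7.25
ee_pos: [510.1, -40.5, 91.2]
ee_rot: [180.0, -0.0, 17.8]
force: [0.1, -0.2, 7.2]
gripper_width: 0.6
gripper_force: 3.4
```

arm_command(motion=[{"offset": [0, 0, 0.0005], "spin": 0}, {"offset": [0, 0, 0], "spin": 0}, {"offset": [0, 0, 0], "spin": 0}])

```text
time_s: 7.62
ee_pos: [510.1, -40.5, 90.7]
ee_rot: [180.0, -0.1, 17.8]
force: [0.3, -0.3, 6.1]
gripper_width: 0.4
gripper_force: 3.5
```

arm_command(motion=[{"offset": [0, 0, 0.0005], "spin": 0}, {"offset": [0, 0, 0], "spin": 0}, {"offset": [0, 0, 0], "spin": 0}])

```text
time_s: 8.0
ee_pos: [510.2, -40.5, 90.5]
ee_rot: [180.0, -0.1, 17.8]
force: [-0.7, 0.1, 9.2]
gripper_width: 0.2
gripper_force: 4.3
```

arm_command(motion=[{"offset": [0, 0, 0.0004], "spin": 0}, {"offset": [0, 0, 0], "spin": 0}, {"offset": [0, 0, 0], "spin": 0}])

```text
time_s: 8.38
ee_pos: [510.2, -40.5, 90.3]
ee_rot: [180.0, -0.1, 17.8]
force: [-1.5, 0.4, 9.9]
gripper_width: 0.3
gripper_force: 5.2
```

arm_command(motion=[{"offset": [0, 0, 0.0004], "spin": 0}, {"offset": [0, 0, 0], "spin": 0}, {"offset": [0, 0, 0], "spin": 0}])

```text
time_s: 8.75
ee_pos: [510.2, -40.5, 90.1]
ee_rot: [180.0, -0.1, 17.8]
force: [-1.2, -0.1, 12.4]
gripper_width: 0.1
gripper_force: 6.0
```

arm_command(motion=[{"offset": [0, -0.002, 0], "spin": 0}, {"offset": [0, -0.002, 0], "spin": 0}, {"offset": [0, -0.002, 0], "spin": 0}, {"offset": [0, -0.002, 0], "spin": 0}, {"offset": [0, 0, 0], "spin": 0}])

```text
time_s: 9.38
ee_pos: [509.4, -34.4, 90.4]
ee_rot: [179.7, -0.2, 17.9]
force: [1.2, -5.3, 9.0]
gripper_width: 0.4
gripper_force: 4.9
```

arm_command(motion=[{"offset": [0, -0.002, 0.0002], "spin": 0}, {"offset": [0, -0.002, 0], "spin": 0}, {"offset": [0, -0.002, 0], "spin": 0}, {"offset": [0, -0.001, 0], "spin": 0}, {"offset": [0, 0, 0], "spin": 0}])

```text
time_s: 10.0
ee_pos: [507.6, -27.8, 90.3]
ee_rot: [179.7, -0.3, 17.9]
force: [1.5, -5.8, 9.8]
gripper_width: 0.2
gripper_force: 5.1
```

arm_command(motion=[{"offset": [0, -0.0015, 0.0002], "spin": 0}, {"offset": [0, -0.0015, 0], "spin": 0}, {"offset": [0, -0.0015, 0], "spin": 0}, {"offset": [0, -0.0015, 0], "spin": 0}, {"offset": [0, 0, 0], "spin": 0}])

```text
time_s: 10.62
ee_pos: [506.0, -22.2, 90.3]
ee_rot: [179.7, -0.3, 17.9]
force: [2.1, -5.7, 10.5]
gripper_width: 0.5
gripper_force: 5.4
```

arm_command(motion=[{"offset": [0, -0.0015, 0], "spin": 0}, {"offset": [0, -0.001, 0], "spin": 0}, {"offset": [0, -0.001, 0], "spin": 0}, {"offset": [0, 0, 0], "spin": 0}])

```text
time_s: 11.12
ee_pos: [505.2, -19.4, 90.3]
ee_rot: [179.6, -0.3, 17.9]
force: [2.7, -7.7, 10.4]
gripper_width: 0.6
gripper_force: 6.3
```

arm_command(motion=[{"offset": [0, -0.0015, 0.0001], "spin": 0}, {"offset": [0, -0.0015, 0], "spin": 0}, {"offset": [0, -0.0015, 0], "spin": 0}, {"offset": [0, 0, 0], "spin": 0}])

```text
time_s: 11.62
ee_pos: [503.7, -15.1, 90.3]
ee_rot: [179.6, -0.3, 17.9]
force: [2.3, -7.9, 10.9]
gripper_width: 0.4
gripper_force: 6.4
```

arm_command(motion=[{"offset": [0, -0.001, 0], "spin": 0}, {"offset": [0, -0.001, 0], "spin": 0}, {"offset": [0, 0, 0], "spin": 0}])

```text
time_s: 12.0
ee_pos: [503.2, -13.3, 90.3]
ee_rot: [179.6, -0.3, 17.9]
force: [2.7, -8.7, 11.5]
gripper_width: 0.3
gripper_force: 6.4
```

arm_command(motion=[{"offset": [0, -0.001, 0], "spin": 0}, {"offset": [0, -0.001, 0], "spin": 0}, {"offset": [0, 0, 0], "spin": 0}])

```text
time_s: 12.38
ee_pos: [502.6, -11.4, 90.3]
ee_rot: [179.6, -0.3, 17.9]
force: [3.0, -8.9, 10.9]
gripper_width: 0.6
gripper_force: 6.3
```

arm_command(motion=[{"offset": [0, -0.001, 0], "spin": 0}, {"offset": [0, -0.001, 0], "spin": 0}, {"offset": [0, 0, 0], "spin": 0}])

```text
time_s: 12.75
ee_pos: [502.0, -9.5, 90.3]
ee_rot: [179.6, -0.3, 17.9]
force: [1.7, -8.5, 11.0]
gripper_width: 0.4
gripper_force: 6.3
```

Moving freely over the lug (y ≈ 8.7).

arm_command(motion=[{"offset": [0, -0.001, 0], "spin": 0}, {"offset": [0, -0.001, 0], "spin": 0}, {"offset": [0, -0.001, 0], "spin": 0}, {"offset": [0, 0, 0], "spin": 0}])

```text
time_s: 13.25
ee_pos: [501.0, -6.6, 90.3]
ee_rot: [179.6, -0.3, 17.9]
force: [2.3, -8.0, 12.6]
gripper_width: 0.5
gripper_force: 6.4
```

arm_command(motion=[{"offset": [0, -0.001, 0], "spin": 0}, {"offset": [0, -0.001, 0], "spin": 0}, {"offset": [0, 0, 0], "spin": 0}])

```text
time_s: 13.62
ee_pos: [500.4, -4.6, 90.3]
ee_rot: [179.6, -0.3, 17.9]
force: [2.4, -9.2, 11.1]
gripper_width: 0.8
gripper_force: 6.4
```

arm_command(motion=[{"offset": [0, -0.001, 0], "spin": 0}, {"offset": [0, -0.0005, 0], "spin": 0}, {"offset": [0, 0, 0], "spin": 0}])

```text
time_s: 14.0
ee_pos: [500.0, -3.2, 90.3]
ee_rot: [179.6, -0.3, 17.9]
force: [2.5, -7.8, 11.4]
gripper_width: 0.2
gripper_force: 6.4
```

arm_command(motion=[{"offset": [0, -0.001, 0], "spin": 0}, {"offset": [0, 0, 0], "spin": 0}])

```text
time_s: 14.25
ee_pos: [499.8, -2.5, 90.3]
ee_rot: [179.6, -0.3, 17.9]
force: [1.7, -9.2, 11.0]
gripper_width: 0.6
gripper_force: 7.6
```

arm_command(motion=[{"offset": [0, -0.0007, 0], "spin": 0}, {"offset": [0, 0, 0], "spin": 0}])

```text
time_s: 14.5
ee_pos: [499.7, -2.5, 90.3]
ee_rot: [179.5, -0.3, 18.0]
force: [2.2, -12.0, 11.5]
gripper_width: 0.3
gripper_force: 8.4
```

Run:
```python
from h import *
p,d=env.grab_frame("wrist"); cv2.imwrite("pics/w3.png",p[60:420])
P=cloud("wrist",d); a=np.deg2rad(17.8)
A=np.array([[np.cos(a),np.sin(a)],[-np.sin(a),np.cos(a)]])
L=(P[:,:2]-[503.2,-18.3])@A.T
m=(abs(L[:,0])<17)&(abs(L[:,1])<60)&(P[:,2]<115)
for y in range(10,60,1):
    q=m&(L[:,1]>=y)&(L[:,1]<y+1)
    if q.sum()>3: print(y,q.sum(),np.round(np.percentile(P[q,2],[10,50,90])),end="; ")
```

```text
10 15 [41. 45. 55.]; 11 17 [40. 52. 59.]; 12 77 [ 52.  92. 111.]; 13 84 [ 47.  94. 111.]; 14 86 [ 46.  92. 112.]; 15 133 [ 59.  77. 100.]; 16 80 [ 46.  91. 110.]; 17 82 [ 47.  92. 111.]; 18 86 [ 55.  97. 112.]; 19 37 [ 42.  86. 111.]; 20 16 [41. 45. 55.]; 21 13 [41. 47. 56.]; 22 16 [41. 49. 56.]; 23 19 [40. 47. 58.]; 24 18 [42. 53. 62.]; 25 22 [41. 54. 63.]; 26 67 [44. 71. 91.]; 27 29 [ 68.  88. 100.]; 28 33 [ 65.  87. 101.]; 29 28 [ 65.  86. 102.]; 30 28 [ 70.  88. 101.]; 31 28 [ 66.  87. 100.]; 32 26 [ 68.  83. 101.]; 33 30 [ 70.  88. 102.]; 34 33 [ 66.  89. 101.]; 35 27 [ 67.  89. 102.]; 36 31 [ 72.  86. 102.]; 37 31 [ 69.  85. 100.]; 38 32 [ 69.  86. 101.]; 39 26 [65. 86. 97.]; 40 12 [71. 86. 99.]; 43 56 [54. 72. 86.]; 44 28 [41. 63. 84.]; 45 10 [40. 41. 41.]; 46 8 [40. 41. 41.]; 47 21 [40. 41. 41.]; 48 23 [40. 41. 42.]; 49 30 [40. 41. 42.]; 50 36 [40. 41. 41.]; 51 41 [40. 41. 42.]; 52 44 [40. 41. 42.]; 53 47 [40. 41. 42.]; 54 51 [40. 41. 41.]; 55 45 [40. 41. 41.]; 56 311 [42. 54. 66.]; 57 49 [66. 67. 68.]; 58 45 [66. 67. 67.]; 59 55 [66. 67. 67.];
```

View pics/w3.png

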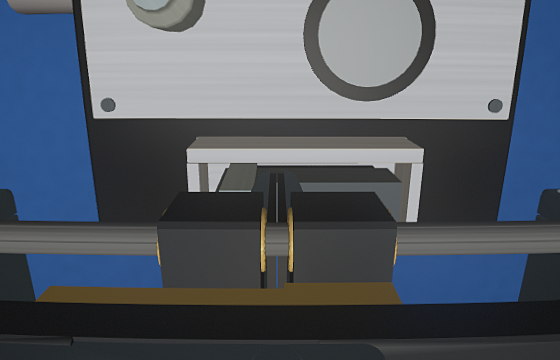

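arm_command(motion=[{"offset": [0, 0.0015, 0], "spin": 0}, {"offset": [0, 0.0015, -0.0005], "spin": 0}, {"offset": [0, 0.001, -0.002], "spin": 0}, {"offset": [0, 0, -0.004], "spin": 0}, {"offset": [0, 0, -0.01], "spin": 0}])

```text
time_s: 15.18
ee_pos: [496.6, -3.2, 104.3]
ee_rot: [-180.0, 0.2, 17.8]
force: [-0.1, 0.4, 0.1]
gripper_width: 0.4
gripper_force: 0.0
```

arm_command(motion=[{"offset": [0, 0, -0.04], "spin": 0}, {"offset": [0, 0, -0.05], "spin": 0}, {"offset": [0, 0.02, -0.05], "spin": 0}, {"offset": [0, 0, 0], "spin": 0}, {"offset": [0, 0, 0], "spin": 0}])

```text
time_s: 15.8
ee_pos: [503.0, -22.1, 244.3]
ee_rot: [-180.0, 0.1, 17.8]
force: [-0.4, -0.3, -0.6]
gripper_width: 0.2
gripper_force: 0.0
```

Run:
```python
from h import *
p,d=env.grab_frame("wrist"); cv2.imwrite("pics/w4.png",p)
P=cloud("wrist",d); a=np.deg2rad(17.8)
A=np.array([[np.cos(a),np.sin(a)],[-np.sin(a),np.cos(a)]])
L=(P[:,:2]-[503.2,-18.3])@A.T
m=(abs(L[:,0])<11)&(abs(L[:,1])<60)&(P[:,2]<115)
for y in range(-50,50,2):
    q=m&(L[:,1]>=y)&(L[:,1]<y+2)
    if q.sum()>3: print(y,q.sum(),np.round(np.percentile(P[q,2],[10,50,90]),1),end="; ")
```

```text
-50 5 [39.3 40.  40.6]; -48 46 [57.2 77.6 78.6]; -46 58 [74.1 77.4 78.5]; -44 59 [62.4 77.6 78.3]; -42 60 [62.2 77.4 78.8]; -40 62 [68.8 77.4 78.8]; -38 63 [69.9 77.7 78.8]; -36 66 [65.9 77.7 78.6]; -34 58 [61.6 77.7 78.6]; -32 58 [66.8 77.5 78.4]; -30 58 [76.2 77.6 78.7]; -28 71 [57.7 77.3 78.6]; -26 63 [67.5 77.5 78.3]; -24 57 [46.9 77.5 78.6]; -22 56 [60.5 77.3 78.3]; -20 56 [52.3 77.5 78.6]; -18 74 [63.4 77.6 78.5]; -16 63 [70.2 77.6 78.5]; -14 59 [57.8 77.5 78.4]; -12 57 [60.9 77.2 78.7]; -10 57 [57.8 77.5 78.4]; -8 79 [62.7 77.5 78.6]; -6 66 [66.1 77.6 78.3]; -4 58 [56.9 77.4 78.3]; -2 57 [60.5 77.6 78.4]; 0 55 [62.5 77.3 78.3]; 2 67 [63.2 77.5 78.5]; 4 74 [69.  77.4 78.5]; 6 59 [63.6 77.4 78.3]; 8 57 [53.8 77.3 78.2]; 10 55 [65.8 77.5 78.5]; 12 68 [67.5 77.6 78.4]; 14 72 [58.3 77.6 78.4]; 16 59 [57.6 77.7 78.3]; 18 57 [66.6 77.6 78.6]; 20 59 [61.1 77.3 78.3]; 22 69 [58.  77.8 78.5]; 24 67 [63.3 77.6 78.5]; 26 131 [ 76.8  96.5 103.1]; 28 54 [102.4 103.4 104.2]; 30 56 [101.8 102.6 103.3]; 32 68 [101.8 103.4 104.5]; 34 55 [102.  102.9 104.1]; 36 68 [101.7 102.6 104. ]; 38 53 [102.6 103.6 104.3]; 40 21 [101.6 102.3 103.4]; 42 55 [91.7 92.6 93.3]; 44 21 [90.9 92.2 93.6]; 48 9 [39.3 39.6 40.7];
```

View pics/w4.png

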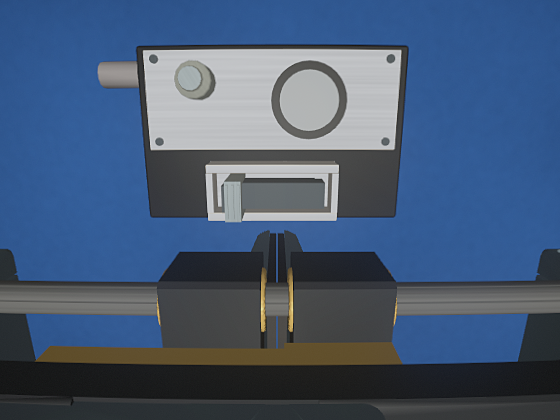

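The keeper's bridge (columns 224–243) sits over the lug, and the plunger flat stays about 8 mm down with the arm clear.

```bash
python3 -c "
from workcell import env
print(env.job_done())"
```

```text
the job is handed in; nothing more can be done
None
```

The job is done and handed in: the plunger went down onto its stop (about 12 N), the keeper slid to its end stop over the lug, and with the arm clear the plunger stays trapped about 8 mm in; the judge returned no result.

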